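# Bring a bench transformer's outer ring up to its limit stop, then switch the output on

## Task

On the grey bench transformer, turn the big outer ring of the double knob clockwise by feel until its lug just bears, lightly but definitely, against the little brass limit stop, without straining or shifting the stop and without turning the small inner knob on top. Then let go of the ring and push the output switch lever all the way over, away from the robot's side of the case. Leave the other things on the bench where they are.

Things in the scene. Friction and masses are not known exactly. Their poses are not given: they have to be found in the camera images.
- unit: Grey steel transformer case, fixed to the bench, 200 (x) x 320 (y) x 110 mm high. Origin: centre of the underside; z is up, x points from its front (robot side) to its back. On the flat top: the double knob (axis vertical, at x 0, y +70 mm), the output switch (x -40, y -100 mm) and a flat meter (60 x 80 x 14 mm high, x +55, y -100 mm).
- ring: Outer ring of the double knob: black knurled cylinder 56 mm across, 3 to 41 mm above the case top, turning only, against about 0.12 N m of friction; stays where left. A lug at its foot (8 mm wide, top 11 mm above the case, out to 48 mm from the axis): fingertips 15 mm above the case pass over lug and stop. Origin: on the axis, 1 mm above the case; y axis: along the lug's leading face.
- stop: Limit stop: brass tab on a thin disc under the ring, 8 mm wide, 32 to 50 mm from the knob axis, top 11 mm above the case. It can turn about the same axis but is held by friction only and slips at 0.65 N m. The lug should bear on it with 2 to 12 N (0.09 to 0.5 N m, on top of the ring's own friction), never more. Origin: on the axis, 1 mm above the case; y axis: along the face that the lug meets.
- ring_grip (a point): Point on the knob axis, inside the outer ring, 31 mm above the case top (10 mm below the ring's upper edge): a height to grip the ring at.
- ring_lug (a point): Point on the leading face of the ring's lug, 42 mm from the knob axis, 6 mm above the case top. When lug and stop meet it falls on stop_face.
- stop_face (a point): Point on the face of the limit stop that the lug meets, 42 mm from the knob axis, 6 mm above the case top. At the start it lies 0.8 to 2.2 rad clockwise of ring_lug.
- inner_mark (a point): End of the black mark on top of the inner knob, 12 mm from the axis, 59.5 mm above the case top. The inner knob is an aluminium cylinder 26 mm across on the same axis, 41.5 to 59.5 mm above the case top, just above the outer ring; it turns at a touch (0.01 N m) and must keep its setting.
- switch (a joint): Output switch lever's angle about a level axis along the case's y (rad). 0: leaning to the front, off, as at the start; 1.0: leaning to the back, at its end, on. Stays where left; takes 1.2 N at the ball. Pivot 22 mm above the case top; 50 mm from pivot to ball centre; black ball 26 mm across; on a steel block 70 (x) x 50 (y) x 25 mm high.
- switch_tip (a point): Centre of the ball on the switch lever; it moves 48 mm towards the case's +x from off to on, 66 mm above the case top at either end and 72 mm midway.
- spare_knob: Bystander: loose black knob 32 mm wide, 18 mm high, on the case top. Origin: centre of underside.
- parts_bowl: Bystander: steel bowl 110 mm wide, 35 mm high, beside the case. Origin: centre of underside.
- screwdriver: Bystander: screwdriver lying beside the case.
- tape_roll: Bystander: grey roll 90 mm wide, 22 mm high. Origin: centre of underside.
- floor_nozzle: Bystander: vacuum cleaner floor nozzle, 90 x 270 x 53 mm, behind the case. Origin: centre of underside.
- oil_can: Bystander: small steel can 48 mm wide, 120 mm high, by a back corner of the case. Origin: centre of underside.

How it is judged:
By the outcome, as a careful person would: the job done as asked, in the order asked, and still so for the second after the job is handed in, with the robot touching nothing.
It also fails if it takes over 72 s, if anything falls off the work surface, if the arm or the gripper's body presses on something with over 40 N, if the wrist force passes 120 N, or if a joint passes its speed limit or range.

## Robot

A 6-joint arm with a two-finger parallel gripper is mounted at the origin on the work surface. World frame = base frame: x ahead of the robot, y to its left, z up, the work surface at z = 0. Lengths are in m, angles in rad, forces in N, time in s.
With the tool pointing down it reaches from about 0.25 to 0.775 m from the base axis. Payload 4 kg.
Tool frame: the origin (TCP) lies midway between the tips of the shut fingers; the grasp point (between the pads) lies 19 mm behind it; z points along the fingers, y is the direction in which the jaws open and shut (so a half turn about z gives the same grasp; the last joint's range is limited). The gripper opens to 94 mm and grips with 3 to 60 N. Pads are 16 mm wide; open, the fingers measure 119 mm over their backs; the gripper's body (75 mm by 177 mm) begins 78 mm behind the grasp point.
Start: joints at [1.241, 0.087, 1.371, -0, 1.684, -0.103], TCP at [0.124, 0.536, 0.206] pointing down, gripper open.
Joint ranges: [-3.1, 3.1], [-0.76, 2.03], [0.27, 2.55], [-1.08, 4.22], [0.17, 2.65], [-2.57, 2.57]. Speed limits (rad/s): [2.79, 2.79, 3.14, 3.14, 3.14, 3.14].

## Interface

Orientations are given as [roll, pitch, yaw] about the fixed x, y, z axes, in that order (R = Rz(yaw) Ry(pitch) Rx(roll)).
In Python, from bench import robot gives the robot as it stands.
- The arm moves only by the tool drive_tool, never from a script. Its argument "series" is a list that holds one entry, the list of rows, each a list of 7 numbers: the turn, a rotation vector about the tool's x, y, z in rad, then the shift along the tool's x, y, z in cm, then the opening in per cent of the stroke, from 0 (shut) to 100 (fully open). In form: [[[rx, ry, rz, tx, ty, tz, fingers], ...]]. A call has 1 to 20 rows; each row is the pose to reach, as a shift and turn from the pose measured when the call began, along the tool's axes at that moment; what a row does not reach only later rows make up. A row lasts 1/10 s, in which the tool goes at most 50 mm and 8.59 degrees, less where a joint would pass 70% of its speed; a pose out of reach is approached as far as the arm can. A call with a gripper value outside its range is refused whole. The fingers move at their own pace and stop on an object; the grip force is fixed at half the most. Time passes only in rows, so rows that repeat a pose let the fingers close. It gives the time, the measured TCP pose, the force and the opening at its end, in the units of the state.
- robot.get_obs(): the state, without advancing time (a new reading comes with each control period).
- robot.snapshot(name): name is "scene" or "side" or "wrist"; returns a dict with "img" (400x640x3 uint8, blue, green, red), "depth" (400x640 float32, m along the optical axis (not along the pixel's ray), 0 where there is no reading), "vertical_fov" (degrees; the focal length in pixels is half the picture's height over the tangent of half this angle, whatever the lens; pixels are square), "cx", "cy" (the principal point, pixels), "rvec" (rotation vector, rad) and "tvec" (3), from world to camera coordinates, as OpenCV has them. Camera axes: x right, y down, z forward; pixel columns grow to the right and rows downward; lengths in m; the calibration is good to about 2 mm. A picture is of the moment at which its call begins.
- robot.close_job(): hands the job in, once; it reports no verdict.
The state is a dict: "time": time; "joint_positions": joint angles; "qvel": joint speeds; "joint_torque": joint torques, N m; "tool_pos": TCP position; "ee_rot": TCP orientation; "wrist_force": force on the tool from outside, world axes, zero at the start; "wrist_torque": the same for the moment, N m; "width": finger opening in m.
Only numpy, scipy, OpenCV 4.12 (cv2) and the standard library are available. Lean on these libraries where they do the work, as an engineer would, in place of code of your own. Each camera call takes 0.05 s, during which the arm holds its last target.

## Working session

There is one attempt and no reset: what is moved stays moved. The work goes in short steps, Python scripts to look and compute and a tool call to move; the robot and the scene stay as the last step left them, time stands still between calls to the robot, and variables do not carry over. Pictures are saved under pics/ and viewed, and the job is handed in when it is done.

Besides the shell and the picture viewer there is one more tool, called after "Emit:" by a JSON object that holds its "api" and its "payload". drive_tool: Moves the arm, as the interface text tells. Its arguments: {"type":"object","properties":{"series":{"type":"array","items":{"type":"array","items":{"type":"array","items":{"type":"number"}}}}},"required":["series"]}

```bash
ls; mkdir -p pics; cat > h.py <<'E'
import numpy as np, cv2, time
from bench import robot
from scipy.spatial.transform import Rotation as R
def snap(n,f):
    s=robot.snapshot(n); cv2.imwrite('pics/'+f+'.png',s['img']); np.savez('pics/'+f+'.npz',**{k:s[k] for k in s}); return s
def load(f): return dict(np.load('pics/'+f+'.npz'))
def cam(s):
    h=s['img'].shape[0]; f=h/2/np.tan(np.radians(float(s['vertical_fov']))/2)
    Rm=cv2.Rodrigues(np.array(s['rvec'],float))[0]; return f,float(s['cx']),float(s['cy']),Rm,np.array(s['tvec'],float).ravel()
def cloud(s):
    f,cx,cy,Rm,t=cam(s); d=s['depth']; v,u=np.mgrid[:d.shape[0],:d.shape[1]]
    P=np.stack([(u-cx)*d/f,(v-cy)*d/f,d],-1); W=(P-t)@Rm; W[d==0]=np.nan; return W
def proj(s,p):
    f,cx,cy,Rm,t=cam(s); c=np.atleast_2d(p)@Rm.T+t; return np.stack([cx+f*c[:,0]/c[:,2],cy+f*c[:,1]/c[:,2]],-1)
def onplane(s,uv,z):
    f,cx,cy,Rm,t=cam(s); uv=np.atleast_2d(uv); d=np.stack([(uv[:,0]-cx)/f,(uv[:,1]-cy)/f,np.ones(len(uv))],-1)@Rm; c=-Rm.T@t
    return c+d*((z-c[2])/d[:,2])[:,None]
E
python3 - <<'E'
from h import *
np.set_printoptions(precision=4,suppress=True)
for k,v in robot.get_obs().items(): print(k,v)
for n in('scene','side','wrist'):
    s=snap(n,n+'0'); f,cx,cy,Rm,t=cam(s); print(n,f,cx,cy,-Rm.T@t,Rm[2])
E
```

```text
pics
time 0.0
joint_positions [ 1.2409  0.0879  1.3723 -0.      1.6836 -0.1031]
qvel [ 0.0014 -0.0009 -0.0011  0.0018 -0.0022 -0.0009]
joint_torque [ -0.001  -34.0168 -30.2433   0.0718   0.0327  -0.0002]
tool_pos [0.1235 0.5354 0.2043]
ee_rot [-3.1394 -0.0002  2.9148]
wrist_force [-0.0334 -0.3999  0.1322]
wrist_torque [0.0149 0.033  0.0416]
width 0.09370637433161913
scene 403.05794706772804 321.6859409533373 198.72855701964522 [ 0.9985 -0.5743  0.6283] [-0.4613  0.6702 -0.5814]
side 421.6913848141187 328.41880276012614 197.5481727751678 [-0.0111 -0.5591  0.9513] [ 0.516   0.4814 -0.7085]
wrist 279.03333074061254 324.9375806885486 198.71279959544268 [0.0426 0.5526 0.3838] [ 0.2768 -0.0648 -0.9587]
```

View pics/scene0.png

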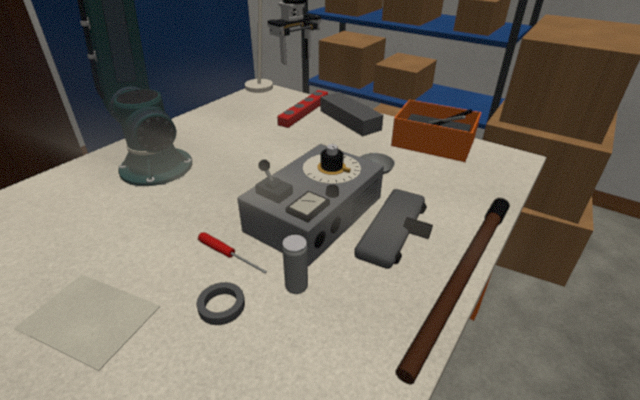

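View pics/side0.png

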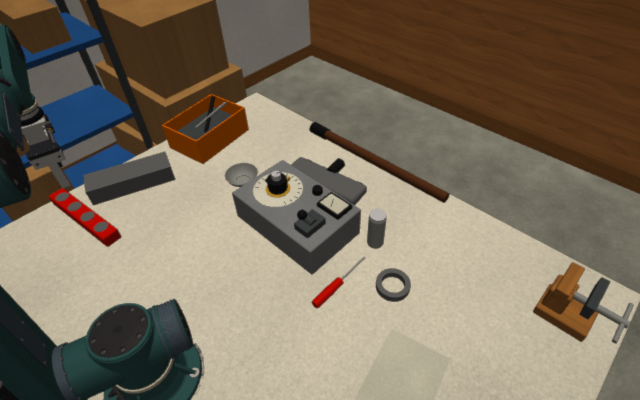

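View pics/wrist0.png

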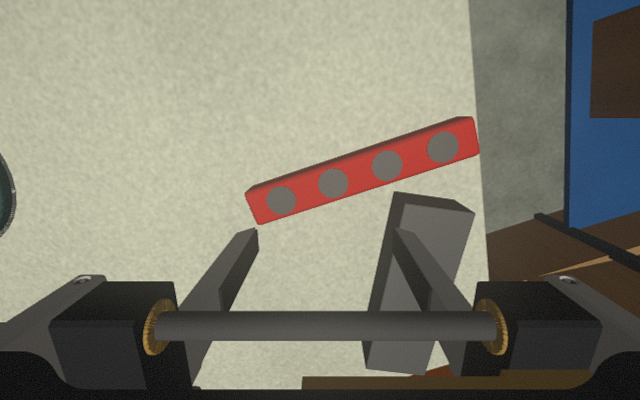

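The scene view shows the case at px (310,195) with the knob at (331,160) and the switch ball at (264,164). The side view has the knob at (277,183) and the ball at (302,214). The wrist camera only sees bench items away from the case. Next I'll fit the case pose.

```bash
python3 - <<'E'
from h import *
np.set_printoptions(precision=4,suppress=True)
pts=[]
for n in('scene0','side0'):
    s=load(n); W=cloud(s); m=(abs(W[...,2]-0.11)<0.006)&(W[...,0]>0.3)&(W[...,0]<0.85)&(abs(W[...,1])<0.35)
    print(n,m.sum()); mm=m.astype(np.uint8); k,l,st,c=cv2.connectedComponentsWithStats(mm); i=1+st[1:,4].argmax(); m=l==i
    P=W[m]; print(len(P),np.median(P[:,2]),P.min(0),P.max(0)); pts.append(P)
    r=cv2.minAreaRect((P[:,:2]*1000).astype(np.float32)); print(r)
    for nm,z0,z1 in (('knobtop',0.166,0.173),('ball',0.175,0.19)):
        q=(W[...,2]>z0)&(W[...,2]<z1)&(W[...,0]>0.3)&(W[...,0]<0.85)&(abs(W[...,1])<0.3); 
        if q.sum(): print(nm,q.sum(),np.median(W[q],0))
    u,v=(331,150) if n=='scene0' else (277,183)
    big=cv2.resize(s['img'][v-60:v+90,u-100:u+100],None,fx=4,fy=4,interpolation=cv2.INTER_CUBIC); cv2.imwrite('pics/%s_c.png'%n,big)
E
```

```text
scene0 4696
4545 0.1103827028339993 [ 0.4271 -0.0847  0.104 ] [0.6316 0.2389 0.116 ]
((529.549560546875, 77.03329467773438), (324.0122375488281, 201.5326690673828), 89.3047103881836)
knobtop 75 [0.5284 0.1422 0.1693]
ball 92 [ 0.4681 -0.0268  0.1832]
side0 4428
4359 0.11075106597505081 [ 0.4272 -0.0862  0.104 ] [0.6319 0.2372 0.116 ]
((529.8617553710938, 75.65088653564453), (321.90887451171875, 202.75823974609375), 89.2572250366211)
knobtop 60 [0.5291 0.1431 0.1701]
ball 72 [ 0.4607 -0.027   0.1835]
```

View pics/scene0_c.png

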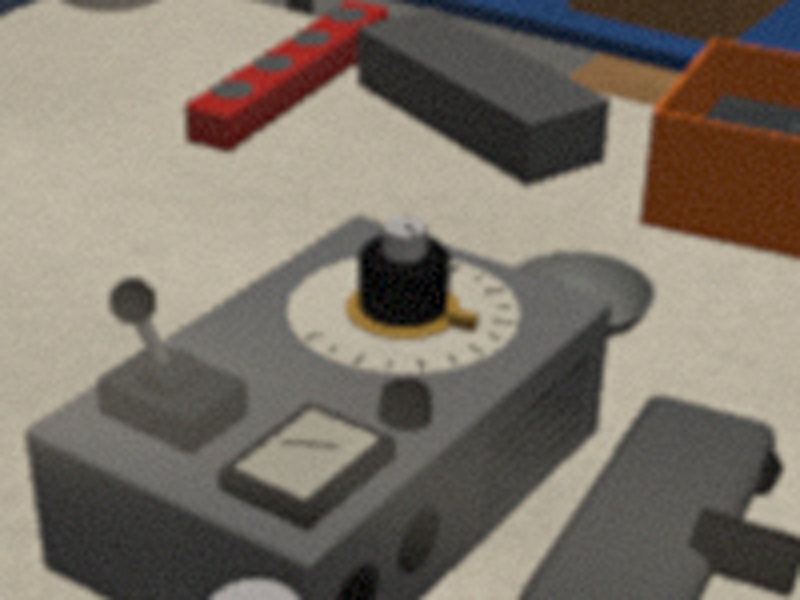

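View pics/side0_c.png

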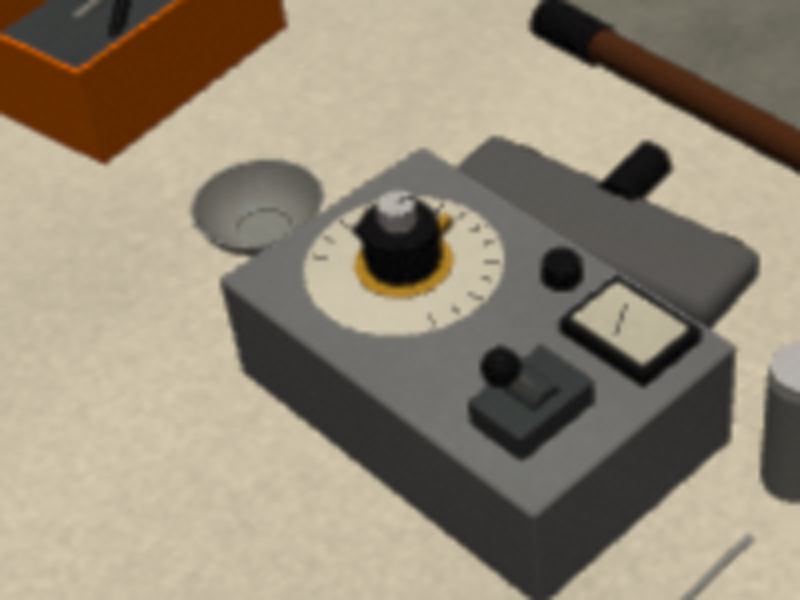

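```bash
cat >> h.py <<'E'
def rel(p,rpy=None):
    o=robot.get_obs(); Rt=R.from_euler('xyz',o['ee_rot']); d=Rt.inv().apply(np.array(p)-o['tool_pos'])*100
    rv=np.zeros(3) if rpy is None else (Rt.inv()*R.from_euler('xyz',rpy)).as_rotvec()
    print('t',o['time'],'rel',np.round(rv,4),np.round(d,2)); return rv,d
E
python3 - <<'E'
from h import *
rel([0.5295,0.146,0.36],[np.pi,0,2.915]); rel([0.1235,0.5354,0.33])
E
```

```text
t 0.15 rel [-0.0016 -0.0002 -0.0002] [-48.31 -28.85 -15.5 ]
t 0.15 rel [0. 0. 0.] [ 1.000e-02 -3.000e-02 -1.254e+01]
```

Emit:
{"api": "drive_tool", "payload": {"series": [[[0,0,0,0,0,-5,100],[0,0,0,-3,-2,-10,100],[0,0,0,-7,-4,-14,100],[0,0,0,-11,-6.5,-15.5,100],[0,0,0,-15,-9,-15.5,100],[0,0,0,-19,-11.3,-15.5,100],[0,0,0,-23,-13.7,-15.5,100],[0,0,0,-27,-16.1,-15.5,100],[0,0,0,-31,-18.5,-15.5,100],[0,0,0,-35,-20.9,-15.5,100],[0,0,0,-39,-23.3,-15.5,100],[0,0,0,-43,-25.7,-15.5,100],[0,0,0,-46,-27.5,-15.5,100],[-0.002,0,0,-48.3,-28.9,-15.5,100],[-0.002,0,0,-48.3,-28.9,-15.5,100],[-0.002,0,0,-48.3,-28.9,-15.5,100],[-0.002,0,0,-48.3,-28.9,-15.5,100]]]}}

```text
time: 1.85
tool_pos: [0.5286, 0.1464, 0.3602]
ee_rot: [3.141, -0.0, 2.916]
wrist_force: [-0.2, 0.3, 0.8]
width: 0.0941
```

```bash
python3 - <<'E'
from h import *
o=robot.get_obs(); print({k:np.round(o[k],4) for k in o})
s=snap('wrist','w1'); print(proj(s,[[0.5295,0.146,0.1695],[0.53,0.146,0.111]]))
E
```

```text
{'time': np.float64(1.85), 'joint_positions': array([ 1.6630e-01,  1.0740e-01,  1.0435e+00,  9.0000e-04,  1.9908e+00,
       -1.1786e+00]), 'qvel': array([ 0.0093, -0.0104, -0.0014, -0.0025, -0.0011, -0.0042]), 'joint_torque': array([-5.24900e-01, -3.35005e+01, -2.93831e+01, -1.38000e-02,
        5.28000e-02,  2.30000e-03]), 'tool_pos': array([0.5286, 0.1464, 0.3602]), 'ee_rot': array([ 3.1409e+00, -3.0000e-04,  2.9161e+00]), 'wrist_force': array([-0.1773,  0.345 ,  0.8008]), 'wrist_torque': array([-0.0011,  0.078 ,  0.0117]), 'width': np.float64(0.0941)}
[[325.7632037  180.30595562]
 [325.66785403 172.31790439]]
```

View pics/w1.png

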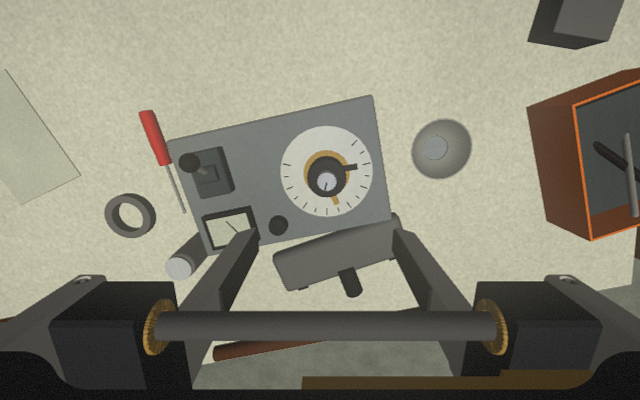

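The wrist view shows the dial centred near (326,171), the inner knob at (326,181), the lug tip at (355,166) and the brass stop at (335,201). The spare knob is at (279,225).

```bash
python3 - <<'E'
from h import *
np.set_printoptions(precision=4,suppress=True)
s=load('w1'); im=s['img']
cv2.imwrite('pics/w1c.png',cv2.resize(im[110:240,255:400],None,fx=5,fy=5,interpolation=cv2.INTER_CUBIC))
W=cloud(s)
for z0,z1,n in((0.165,0.175,'inner top'),(0.147,0.155,'ring top'),(0.125,0.132,'spare')):
    m=(W[...,2]>z0)&(W[...,2]<z1)&(W[...,0]>0.42)&(W[...,0]<0.65)&(abs(W[...,1]-0.08)<0.15)
    for c in cv2.connectedComponentsWithStats(m.astype(np.uint8))[2:3]:
        k,l,st,ce=cv2.connectedComponentsWithStats(m.astype(np.uint8))
        for i in range(1,k):
            if st[i,4]>20:
                P=W[l==i]; (c,r)=cv2.minEnclosingCircle((P[:,:2]*1000).astype(np.float32)); print(n,st[i,4],c,r,np.median(P[:,2]))
# dial: bright cream
g=im.min(2); box=np.zeros_like(g); box[110:230,265:385]=1
hsv=cv2.cvtColor(im,cv2.COLOR_BGR2HSV); m=((hsv[...,2]>160)&(box>0)).astype(np.uint8)
cn,_=cv2.findContours(m,cv2.RETR_EXTERNAL,cv2.CHAIN_APPROX_NONE); c=max(cn,key=cv2.contourArea)
q=onplane(s,cv2.convexHull(c)[:,0].astype(float),0.111)[:,:2]
(c,r)=cv2.minEnclosingCircle((q*1000).astype(np.float32)); print('dial',c,r,cv2.fitEllipse((q*1000).astype(np.float32)))
# same for case edges in wrist
m=abs(W[...,2]-0.11)<0.006
k,l,st,ce=cv2.connectedComponentsWithStats(m.astype(np.uint8)); i=1+st[1:,4].argmax(); print(cv2.minAreaRect((W[l==i][:,:2]*1000).astype(np.float32)))
# brass pixels and polar map about axis
E
```

```text
inner top 288 (530.4320068359375, 146.104736328125) 13.33411979675293 0.16957844148234505
ring top 866 (530.700927734375, 146.2275848388672) 28.178499221801758 0.15095822509788076
ring top 27 (480.42059326171875, -21.24551010131836) 6.0888752937316895 0.15023115486242286
spare 85 (488.33087158203125, 0.4764750003814697) 33.89338302612305 0.1287577672425315
spare 443 (579.2758178710938, -27.01949691772461) 36.52871322631836 0.12559281382810628
spare 228 (595.2972412109375, 50.91514205932617) 14.119998931884766 0.1278575650524721
dial (530.97412109375, 146.48226928710938) 71.89447021484375 ((531.0022583007812, 146.55935668945312), (143.3089599609375, 143.31051635742188), 120.44133758544922)
((529.3536376953125, 76.38089752197266), (319.5240478515625, 199.082763671875), 89.22476196289062)
```

View pics/w1c.png

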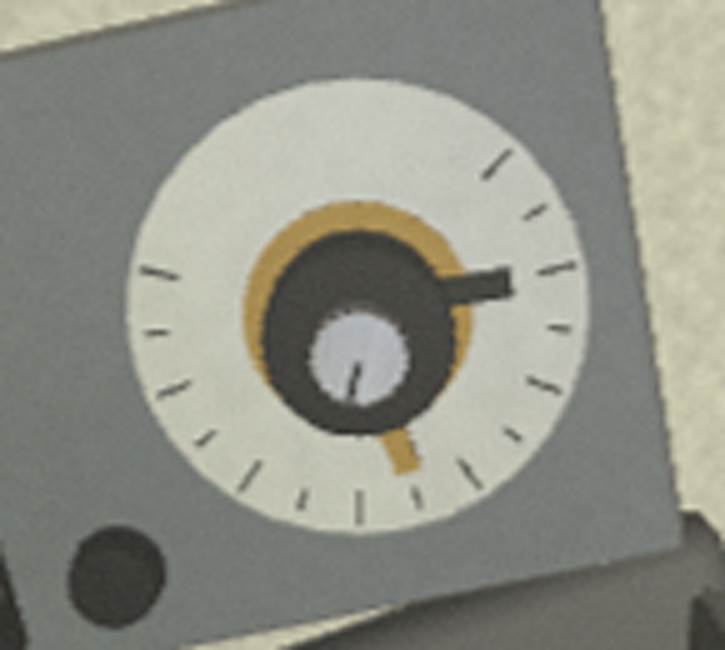

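```bash
python3 - <<'E'
from h import *
s=load('w1'); A=np.array([.5306,.1463])
for n,p in dict(lugL=[(455,305),(514,296)],lugB=[(465,276),(510,267)],stopF=[(408,430),(421,468)],stopB=[(383,436),(397,474)],mark=[(351,402),(358,365)]).items():
    uv=np.array(p)/5+[255,110]-0.4
    q=onplane(s,uv,0.121 if n!='mark' else .1695)[:,:2]-A; print(n,np.round(q*1000,1),np.arctan2(q[:,1],q[:,0]),np.hypot(*q.T))
rel([.5306,.1463,.127],[np.pi,0,2.915])
E
```

```text
lugL [[ 1.7 30.2]
 [ 3.  48.2]] [1.51574671 1.50954297] [0.03025596 0.04831065]
lugB [[-6.4 35. ]
 [-6.  48.7]] [1.75054231 1.69321836] [0.03552631 0.0490999 ]
stopF [[37.1  7.9]
 [50.1  9.3]] [0.2102838  0.18273405] [0.03790479 0.05097531]
stopB [[37.2 -0.1]
 [50.4  1.5]] [-0.00301979  0.02941075] [0.03722754 0.05039403]
mark [[11.9 -4.6]
 [ 2.1 -0.4]] [-0.37077198 -0.19817861] [0.01272419 0.00218811]
t 1.9 rel [0.0008 0.0001 0.0015] [-0.21  0.   23.34]
```

Emit:
{"api": "drive_tool", "payload": {"series": [[[0,0,0,-0.2,0,4,100],[0,0,0,-0.2,0,8,100],[0,0,0,-0.2,0,12,100],[0,0,0,-0.2,0,15,100],[0,0,0,-0.2,0,18,100],[0,0,0,-0.2,0,20,100],[0,0,0,-0.2,0,21.5,100],[0,0,0,-0.2,0,22.5,100],[0,0,0,-0.2,0,23.1,100],[0,0,0,-0.2,0,23.3,100],[0,0,0,-0.2,0,23.3,100],[0,0,0,-0.2,0,23.3,100],[0,0,0,-0.2,0,23.3,100]]]}}

```text
time: 3.2
tool_pos: [0.5311, 0.1464, 0.1284]
ee_rot: [3.14, 0.002, 2.916]
wrist_force: [-0.6, -0.0, 0.7]
width: 0.0941
```

```bash
python3 - <<'E'
from h import *
o=robot.get_obs(); print({k:np.round(o[k],4) for k in o}); rel([.5306,.1463,.127],[np.pi,0,2.915])
s=snap('wrist','w2')
E
```

```text
{'time': np.float64(3.2), 'joint_positions': array([ 1.6550e-01,  1.1510e-01,  1.4937e+00,  7.0000e-04,  1.5306e+00,
       -1.1801e+00]), 'qvel': array([-0.0004,  0.0026,  0.0044, -0.0001,  0.0015,  0.001 ]), 'joint_torque': array([ 1.91000e-02, -3.43495e+01, -2.94270e+01,  1.76000e-02,
        6.90000e-02,  2.00000e-04]), 'tool_pos': array([0.5311, 0.1464, 0.1284]), 'ee_rot': array([3.1401e+00, 1.7000e-03, 2.9164e+00]), 'wrist_force': array([-0.5807, -0.0278,  0.7155]), 'wrist_torque': array([ 0.0354, -0.0189, -0.0431]), 'width': np.float64(0.0941)}
t 3.2 rel [0.0015 0.0017 0.0014] [ 0.05 -0.02  0.14]
```

View pics/w2.png

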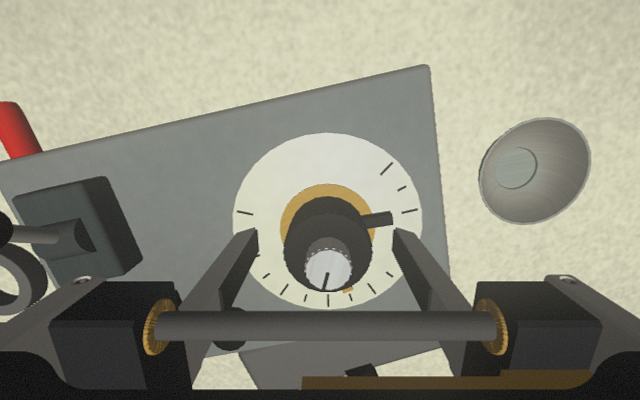

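The fingers are now on either side of the ring, at (252,240) and (400,240), with the ring centred at about (327,235). Closing.

Emit:
{"api": "drive_tool", "payload": {"series": [[[0,0,0,0,0,0.1,75],[0,0,0,0,0,0.1,68],[0,0,0,0,0,0.1,64],[0,0,0,0,0,0.1,60],[0,0,0,0,0,0.1,55],[0,0,0,0,0,0.1,50],[0,0,0,0,0,0.1,50],[0,0,0,0,0,0.1,50]]]}}

```text
time: 4.05
tool_pos: [0.5313, 0.1478, 0.1273]
ee_rot: [3.137, 0.002, 2.917]
wrist_force: [1.7, 4.2, -1.5]
width: 0.0554
```

```bash
cat >> h.py <<'E'
def st():
    o=robot.get_obs(); 
    print('t%.2f'%o['time'],'p',np.round(o['tool_pos'],4),'rot',np.round(o['ee_rot'],4),'F',np.round(o['wrist_force'],2),'M',np.round(o['wrist_torque'],3),'w %.4f'%o['width'],'j6 %.4f tq6 %.3f'%(o['joint_positions'][5],o['joint_torque'][5]))
E
python3 -c "from h import *;st()"
```

```text
t4.05 p [0.5313 0.1478 0.1273] rot [3.1374e+00 1.8000e-03 2.9170e+00] F [ 1.74  4.15 -1.47] M [ 0.791 -0.279 -0.105] w 0.0554 j6 -1.1799 tq6 -0.066
```

Emit:
{"api": "drive_tool", "payload": {"series": [[[0,0,0.02,0,0,0,50],[0,0,0.05,0,0,0,50],[0,0,0.1,0,0,0,50],[0,0,0.15,0,0,0,50],[0,0,0.2,0,0,0,50],[0,0,0.2,0,0,0,50]]]}}

```text
time: 4.65
tool_pos: [0.5313, 0.1477, 0.1272]
ee_rot: [3.137, 0.001, 2.716]
wrist_force: [1.6, 2.5, -0.3]
width: 0.0555
```

```bash
python3 - <<'E'
from h import *
st(); s=snap('wrist','w3'); st(); cv2.imwrite('pics/w3c.png',cv2.resize(s['img'][110:320,205:450],None,fx=3,fy=3))
E
```

```text
t4.65 p [0.5313 0.1477 0.1272] rot [3.1374e+00 9.0000e-04 2.7165e+00] F [ 1.61  2.54 -0.3 ] M [ 0.21  -0.054 -0.125] w 0.0555 j6 -0.9793 tq6 0.078
t4.70 p [0.5313 0.1477 0.1272] rot [3.1373e+00 9.0000e-04 2.7173e+00] F [ 0.06  2.4  -0.16] M [ 0.199 -0.091 -0.103] w 0.0553 j6 -0.9802 tq6 -0.061
```

View pics/w3c.png

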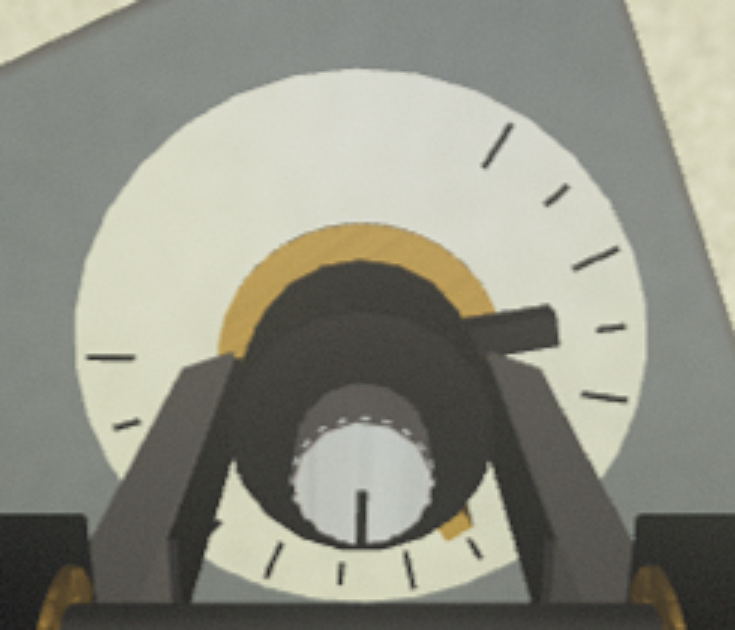

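Emit:
{"api": "drive_tool", "payload": {"series": [[[0,0,0.03,0,0,0,50],[0,0,0.08,0,0,0,50],[0,0,0.15,0,0,0,50],[0,0,0.22,0,0,0,50],[0,0,0.3,0,0,0,50],[0,0,0.38,0,0,0,50],[0,0,0.46,0,0,0,50],[0,0,0.54,0,0,0,50],[0,0,0.62,0,0,0,50],[0,0,0.7,0,0,0,50],[0,0,0.76,0,0,0,50],[0,0,0.8,0,0,0,50],[0,0,0.82,0,0,0,50]]]}}

```text
time: 6.0
tool_pos: [0.5311, 0.1476, 0.1272]
ee_rot: [3.139, -0.002, 1.896]
wrist_force: [-0.0, 1.2, 0.1]
width: 0.0553
```

```bash
python3 - <<'E'
from h import *
st(); s=snap('wrist','w4'); st(); cv2.imwrite('pics/w4c.png',cv2.resize(s['img'][110:320,205:450],None,fx=3,fy=3))
E
```

```text
t6.00 p [0.5311 0.1476 0.1272] rot [ 3.1387e+00 -2.4000e-03  1.8961e+00] F [-0.01  1.21  0.11] M [0.144 0.144 0.186] w 0.0553 j6 -0.1590 tq6 0.053
t6.05 p [0.531  0.1476 0.1272] rot [ 3.1387e+00 -2.4000e-03  1.8958e+00] F [-0.93  1.51  1.3 ] M [0.134 0.187 0.017] w 0.0557 j6 -0.1587 tq6 0.109
```

View pics/w4c.png

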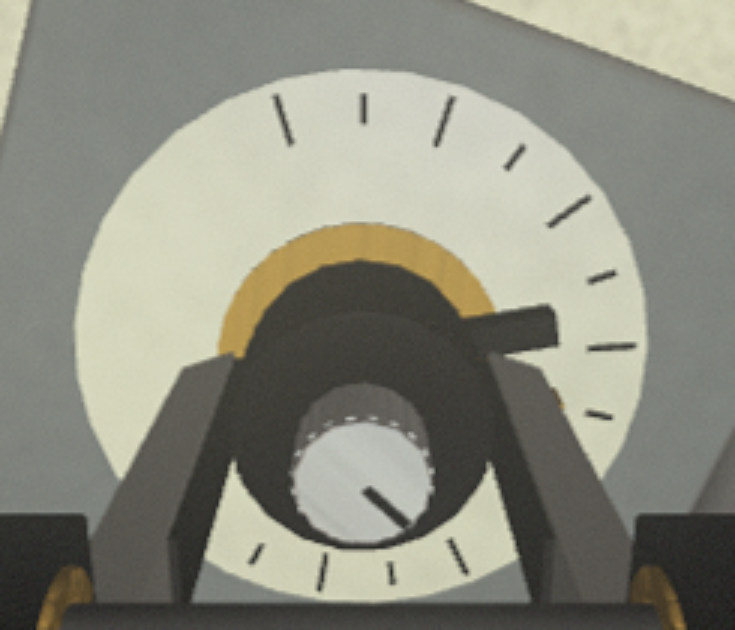

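The lug at (530,330) in the crop has kept its place relative to the gripper, so there is no slip. The stop shows behind the right finger at (557,400).

Emit:
{"api": "drive_tool", "payload": {"series": [[[0,0,0.03,0,0,0,50],[0,0,0.06,0,0,0,50],[0,0,0.1,0,0,0,50],[0,0,0.13,0,0,0,50],[0,0,0.16,0,0,0,50],[0,0,0.18,0,0,0,50]]]}}

```text
time: 6.65
tool_pos: [0.531, 0.1476, 0.1272]
ee_rot: [3.139, -0.003, 1.715]
wrist_force: [-0.5, 2.0, -0.7]
width: 0.0557
```

```bash
cat >> h.py <<'E'
def avg(n=12):
    L=[]
    for i in range(n):
        o=robot.get_obs(); L.append(np.r_[o['wrist_torque'][2],o['joint_torque'][5],o['ee_rot'][2],o['joint_positions'][5],o['wrist_force'],o['tool_pos']]); robot.snapshot('side')
    L=np.array(L); m=L.mean(0); e=L.std(0)/np.sqrt(n)
    print('t%.2f Mz %.3f±%.3f tq6 %.3f±%.3f yaw %.4f j6 %.4f±%.4f F'%(o['time'],m[0],e[0],m[1],e[1],m[2],m[3],e[3]),np.round(m[4:7],2),np.round(m[7:],4)); return L
E
python3 - <<'E'
from h import *
L=avg(14); print(np.round(L[:,0],3)); s=snap('wrist','w5'); cv2.imwrite('pics/w5c.png',cv2.resize(s['img'][110:320,205:450],None,fx=3,fy=3))
E
```

```text
t7.30 Mz -0.080±0.018 tq6 -0.082±0.017 yaw 1.7156 j6 0.0215±0.0001 F [0.39 1.64 0.01] [0.531  0.1476 0.1272]
[ 0.133 -0.025 -0.083 -0.122 -0.123 -0.088 -0.091 -0.074 -0.106 -0.151
 -0.108 -0.11  -0.114 -0.063]
```

View pics/w5c.png

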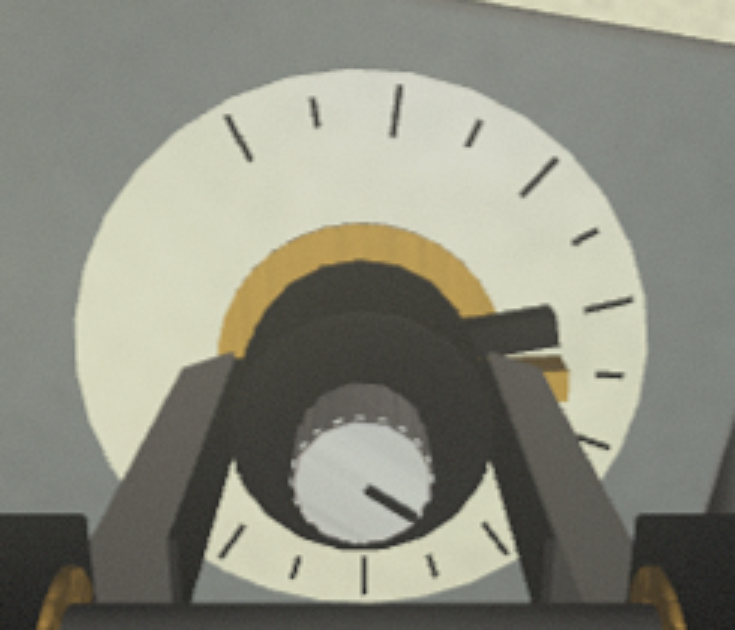

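The gap between the lug's lower edge (530,350) and the stop's top (545,360) is now small, maybe 0.06 to 0.12 rad. I'll switch to small steps and watch Mz, which should read about +0.12 from friction.

Emit:
{"api": "drive_tool", "payload": {"series": [[[0,0,0.005,0,0,0,50],[0,0,0.01,0,0,0,50],[0,0,0.015,0,0,0,50],[0,0,0.02,0,0,0,50],[0,0,0.025,0,0,0,50],[0,0,0.03,0,0,0,50]]]}}

```text
time: 8.0
tool_pos: [0.531, 0.1476, 0.1272]
ee_rot: [3.139, -0.003, 1.685]
wrist_force: [0.5, 1.0, 0.6]
width: 0.0556
```

```bash
python3 - <<'E'
from h import *
L=avg(6); print(np.round(L[:,[0,1]],3).tolist()); s=snap('wrist','w6'); cv2.imwrite('pics/w6c.png',cv2.resize(s['img'][190:270,350:430],None,fx=8,fy=8,interpolation=cv2.INTER_CUBIC)[:600])
E
```

```text
t8.25 Mz 0.024±0.011 tq6 0.056±0.008 yaw 1.6855 j6 0.0515±0.0001 F [0.15 1.83 0.59] [0.531  0.1476 0.1272]
[[0.056, 0.079], [-0.002, 0.085], [0.031, 0.06], [-0.01, 0.041], [0.055, 0.035], [0.013, 0.033]]
```

View pics/w6c.png

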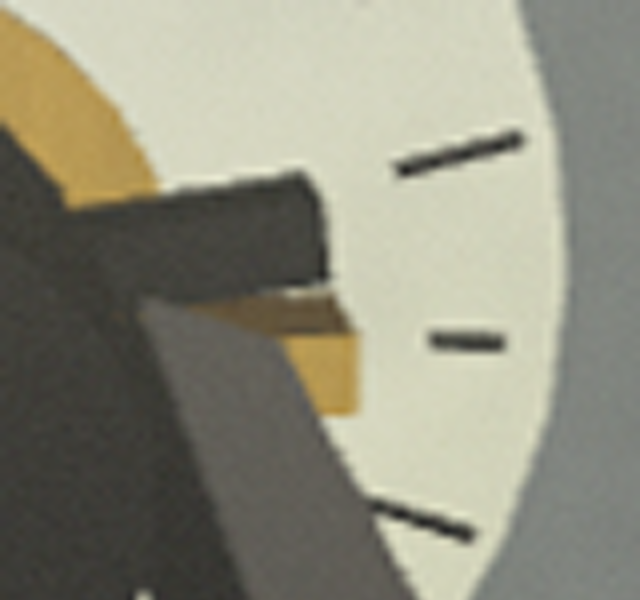

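The crop shows the lug's leading top edge at y≈282 and the stop's top front edge at y≈333. At about 10 px/mm that leaves roughly 0.09 to 0.11 rad.

Emit:
{"api": "drive_tool", "payload": {"series": [[[0,0,0.008,0,0,0,50],[0,0,0.016,0,0,0,50],[0,0,0.024,0,0,0,50],[0,0,0.032,0,0,0,50],[0,0,0.04,0,0,0,50],[0,0,0.045,0,0,0,50],[0,0,0.05,0,0,0,50]]]}}

```text
time: 9.05
tool_pos: [0.531, 0.1476, 0.1272]
ee_rot: [3.14, -0.003, 1.635]
wrist_force: [-0.5, 1.8, 0.5]
width: 0.0556
```

```bash
python3 - <<'E'
from h import *
L=avg(6); print(np.round(L[:,[0,1]],3).tolist()); s=snap('wrist','w7'); cv2.imwrite('pics/w7c.png',cv2.resize(s['img'][190:270,350:430],None,fx=8,fy=8,interpolation=cv2.INTER_CUBIC)[:600])
E
```

```text
t9.30 Mz 0.055±0.020 tq6 0.056±0.009 yaw 1.6354 j6 0.1016±0.0001 F [-0.15  1.61 -0.01] [0.531  0.1476 0.1272]
[[0.128, 0.081], [0.068, 0.087], [0.031, 0.061], [-0.006, 0.041], [0.1, 0.035], [0.009, 0.032]]
```

View pics/w7c.png

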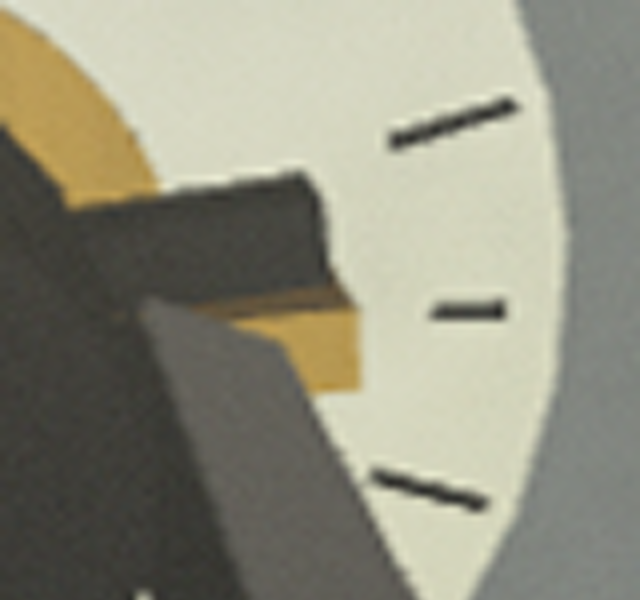

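A 0.05 rad turn moved the stop's edge by 25 px. Lug at y≈288 against stop at y≈308 leaves about 0.04 rad.

Emit:
{"api": "drive_tool", "payload": {"series": [[[0,0,0.005,0,0,0,50],[0,0,0.01,0,0,0,50],[0,0,0.015,0,0,0,50],[0,0,0.02,0,0,0,50]]]}}

```text
time: 9.8
tool_pos: [0.531, 0.1476, 0.1272]
ee_rot: [3.14, -0.003, 1.615]
wrist_force: [-0.7, 2.4, 0.6]
width: 0.0556
```

```bash
python3 - <<'E'
from h import *
L=avg(5); print(np.round(L[:,[0,1]],3).tolist()); s=snap('wrist','w8'); cv2.imwrite('pics/w8c.png',cv2.resize(s['img'][190:270,350:430],None,fx=8,fy=8,interpolation=cv2.INTER_CUBIC)[:600])
E
```

```text
t10.00 Mz 0.082±0.027 tq6 0.060±0.009 yaw 1.6153 j6 0.1218±0.0001 F [-0.32  1.73  0.77] [0.531  0.1476 0.1272]
[[0.171, 0.079], [0.064, 0.085], [0.121, 0.06], [0.062, 0.041], [-0.011, 0.035]]
```

View pics/w8c.png

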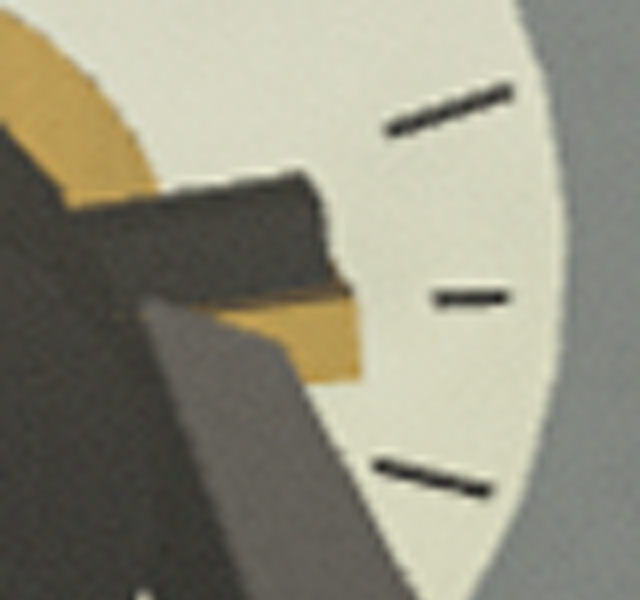

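A thin brown sliver remains, about 0.015 rad. From here I go in steps of about 0.004 rad.

Emit:
{"api": "drive_tool", "payload": {"series": [[[0,0,0.003,0,0,0,50],[0,0,0.006,0,0,0,50]]]}}

```text
time: 10.3
tool_pos: [0.531, 0.1476, 0.1272]
ee_rot: [3.14, -0.003, 1.609]
wrist_force: [-0.5, 2.1, 0.4]
width: 0.0559
```

```bash
python3 - <<'E'
from h import *
L=avg(6); print(np.round(L[:,[0,1]],3).tolist())
E
```

```text
t10.55 Mz 0.074±0.014 tq6 0.073±0.005 yaw 1.6094 j6 0.1277±0.0000 F [0.03 1.68 0.06] [0.531  0.1476 0.1273]
[[0.086, 0.095], [0.131, 0.088], [0.055, 0.073], [0.091, 0.063], [0.06, 0.061], [0.021, 0.06]]
```

Emit:
{"api": "drive_tool", "payload": {"series": [[[0,0,0.002,0,0,0,50],[0,0,0.004,0,0,0,50]]]}}

```text
time: 10.8
tool_pos: [0.531, 0.1476, 0.1273]
ee_rot: [3.14, -0.003, 1.605]
wrist_force: [0.6, 0.7, 0.6]
width: 0.0552
```

```bash
python3 - <<'E'
from h import *
L=avg(6); print(np.round(L[:,[0,1]],3).tolist())
E
```

```text
t11.05 Mz 0.093±0.012 tq6 0.081±0.005 yaw 1.6053 j6 0.1317±0.0000 F [0.1  1.6  0.26] [0.531  0.1476 0.1273]
[[0.153, 0.103], [0.064, 0.091], [0.074, 0.078], [0.101, 0.073], [0.083, 0.072], [0.081, 0.071]]
```

Emit:
{"api": "drive_tool", "payload": {"series": [[[0,0,0.002,0,0,0,50],[0,0,0.003,0,0,0,50]]]}}

```text
time: 11.3
tool_pos: [0.531, 0.1476, 0.1273]
ee_rot: [3.14, -0.003, 1.602]
wrist_force: [-1.1, 2.3, 0.1]
width: 0.0555
```

```bash
python3 - <<'E'
from h import *
L=avg(6); print(np.round(L[:,[0,1]],3).tolist())
E
```

```text
t11.55 Mz 0.081±0.015 tq6 0.091±0.005 yaw 1.6023 j6 0.1347±0.0000 F [-0.51  2.05  0.64] [0.531  0.1476 0.1273]
[[0.112, 0.116], [0.01, 0.099], [0.099, 0.083], [0.092, 0.082], [0.118, 0.082], [0.057, 0.082]]
```

Emit:
{"api": "drive_tool", "payload": {"series": [[[0,0,0.002,0,0,0,50],[0,0,0.003,0,0,0,50]]]}}

```text
time: 11.8
tool_pos: [0.531, 0.1476, 0.1272]
ee_rot: [3.14, -0.003, 1.599]
wrist_force: [-0.2, 2.2, 0.6]
width: 0.0553
```

```bash
python3 - <<'E'
from h import *
L=avg(6); print(np.round(L[:,[0,1]],3).tolist()); s=snap('wrist','w9'); cv2.imwrite('pics/w9c.png',cv2.resize(s['img'][190:270,350:430],None,fx=8,fy=8,interpolation=cv2.INTER_CUBIC)[:600])
E
```

```text
t12.05 Mz 0.096±0.006 tq6 0.090±0.005 yaw 1.5993 j6 0.1377±0.0000 F [-0.17  2.16  0.45] [0.531  0.1476 0.1272]
[[0.099, 0.116], [0.074, 0.098], [0.106, 0.083], [0.12, 0.082], [0.082, 0.082], [0.093, 0.081]]
```

View pics/w9c.png

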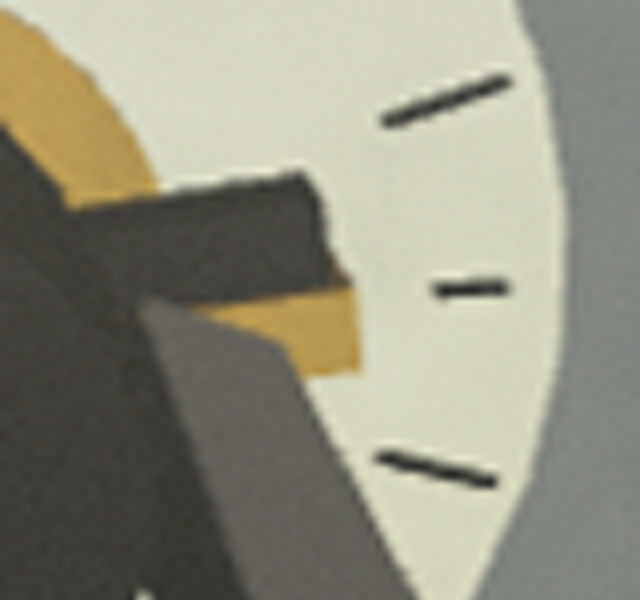

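The brown sliver is gone, so lug and stop are nearly meeting. Joint-6 torque still shows the free-turning pattern (0.116 falling to 0.082). Continuing by 0.003.

Emit:
{"api": "drive_tool", "payload": {"series": [[[0,0,0.002,0,0,0,50],[0,0,0.003,0,0,0,50]]]}}

```text
time: 12.35
tool_pos: [0.531, 0.1476, 0.1273]
ee_rot: [3.14, -0.003, 1.596]
wrist_force: [0.7, 2.4, 0.1]
width: 0.0556
```

```bash
python3 - <<'E'
from h import *
L=avg(5); print(np.round(L[:,[0,1]],3).tolist())
E
```

```text
t12.55 Mz 0.085±0.011 tq6 0.092±0.006 yaw 1.5963 j6 0.1408±0.0000 F [0.25 1.7  0.15] [0.531  0.1476 0.1272]
[[0.131, 0.116], [0.082, 0.098], [0.08, 0.083], [0.06, 0.083], [0.074, 0.082]]
```

Emit:
{"api": "drive_tool", "payload": {"series": [[[0,0,0.001,0,0,0,50],[0,0,0.002,0,0,0,50]]]}}

```text
time: 12.8
tool_pos: [0.531, 0.1476, 0.1273]
ee_rot: [3.14, -0.003, 1.594]
wrist_force: [-0.5, 2.0, -0.7]
width: 0.0555
```

```bash
python3 - <<'E'
from h import *
L=avg(5); print(np.round(L[:,[0,1]],3).tolist())
E
```

```text
t13.00 Mz 0.090±0.022 tq6 0.092±0.005 yaw 1.5942 j6 0.1428±0.0000 F [-0.36  1.72 -0.27] [0.531  0.1476 0.1272]
[[0.173, 0.112], [0.067, 0.102], [0.102, 0.083], [0.019, 0.083], [0.091, 0.082]]
```

Emit:
{"api": "drive_tool", "payload": {"series": [[[0,0,0.002,0,0,0,50],[0,0,0.003,0,0,0,50]]]}}

```text
time: 13.25
tool_pos: [0.531, 0.1476, 0.1273]
ee_rot: [3.14, -0.003, 1.591]
wrist_force: [-0.6, 1.6, -0.4]
width: 0.0557
```

```bash
python3 - <<'E'
from h import *
L=avg(5); print(np.round(L[:,[0,1]],3).tolist())
E
```

```text
t13.45 Mz 0.077±0.011 tq6 0.092±0.006 yaw 1.5911 j6 0.1459±0.0000 F [-0.29  1.52  0.15] [0.531  0.1476 0.1272]
[[0.091, 0.116], [0.053, 0.098], [0.102, 0.083], [0.041, 0.082], [0.099, 0.082]]
```

Emit:
{"api": "drive_tool", "payload": {"series": [[[0,0,0.001,0,0,0,50],[0,0,0.002,0,0,0,50]]]}}

```text
time: 13.7
tool_pos: [0.531, 0.1476, 0.1273]
ee_rot: [3.14, -0.003, 1.589]
wrist_force: [-0.2, 1.6, 0.4]
width: 0.0555
```

```bash
python3 - <<'E'
from h import *
L=avg(5); print(np.round(L[:,[0,1]],3).tolist()); s=snap('wrist','w10'); cv2.imwrite('pics/w10c.png',cv2.resize(s['img'][190:270,350:430],None,fx=8,fy=8,interpolation=cv2.INTER_CUBIC)[:600])
E
```

```text
t13.90 Mz 0.079±0.017 tq6 0.092±0.005 yaw 1.5891 j6 0.1479±0.0000 F [-0.22  1.9   0.3 ] [0.531  0.1476 0.1273]
[[0.102, 0.112], [0.035, 0.102], [0.065, 0.083], [0.053, 0.083], [0.14, 0.082]]
```

View pics/w10c.png

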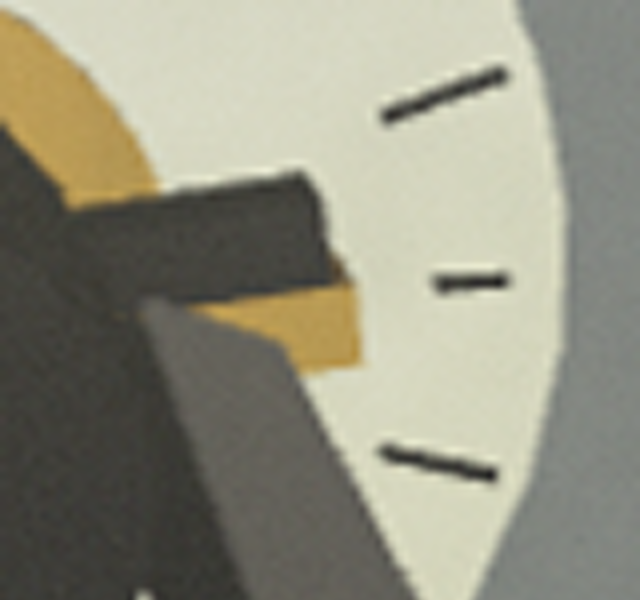

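The stop's corner (360,366) keeps its 83 px offset to the dial tick (472,283), so it hasn't shifted. No contact torque yet, so continuing.

Emit:
{"api": "drive_tool", "payload": {"series": [[[0,0,0.001,0,0,0,50],[0,0,0.003,0,0,0,50]]]}}

```text
time: 14.2
tool_pos: [0.531, 0.1476, 0.1272]
ee_rot: [3.14, -0.003, 1.586]
wrist_force: [-0.2, 2.2, 0.4]
width: 0.0553
```

```bash
python3 - <<'E'
from h import *
L=avg(5); print(np.round(L[:,[0,1]],3).tolist())
E
```

```text
t14.40 Mz 0.108±0.012 tq6 0.083±0.005 yaw 1.5860 j6 0.1510±0.0000 F [-0.24  1.43  0.38] [0.531  0.1476 0.1273]
[[0.145, 0.099], [0.122, 0.091], [0.076, 0.078], [0.082, 0.074], [0.115, 0.072]]
```

Emit:
{"api": "drive_tool", "payload": {"series": [[[0,0,0.001,0,0,0,50],[0,0,0.002,0,0,0,50]]]}}

```text
time: 14.65
tool_pos: [0.531, 0.1476, 0.1273]
ee_rot: [3.14, -0.003, 1.584]
wrist_force: [-0.7, 1.7, -0.2]
width: 0.0554
```

```bash
python3 - <<'E'
from h import *
L=avg(5); print(np.round(L[:,[0,1]],3).tolist())
E
```

```text
t14.85 Mz 0.114±0.013 tq6 0.093±0.005 yaw 1.5840 j6 0.1530±0.0000 F [-0.23  1.99  0.27] [0.531  0.1476 0.1273]
[[0.113, 0.112], [0.066, 0.102], [0.154, 0.084], [0.12, 0.083], [0.118, 0.082]]
```

Emit:
{"api": "drive_tool", "payload": {"series": [[[0,0,0.001,0,0,0,50],[0,0,0.002,0,0,0,50]]]}}

```text
time: 15.1
tool_pos: [0.531, 0.1476, 0.1272]
ee_rot: [3.14, -0.003, 1.582]
wrist_force: [-0.6, 1.6, -0.6]
width: 0.0553
```

```bash
python3 - <<'E'
from h import *
L=avg(5); print(np.round(L[:,[0,1]],3).tolist())
E
```

```text
t15.30 Mz 0.085±0.013 tq6 0.092±0.005 yaw 1.5819 j6 0.1550±0.0000 F [-0.23  1.98  0.14] [0.531  0.1476 0.1273]
[[0.054, 0.112], [0.066, 0.102], [0.115, 0.083], [0.125, 0.083], [0.063, 0.083]]
```

Emit:
{"api": "drive_tool", "payload": {"series": [[[0,0,0.001,0,0,0,50],[0,0,0.003,0,0,0,50]]]}}

```text
time: 15.55
tool_pos: [0.531, 0.1476, 0.1273]
ee_rot: [3.14, -0.003, 1.579]
wrist_force: [0.4, 2.9, 1.2]
width: 0.0555
```

```bash
python3 - <<'E'
from h import *
L=avg(5); print(np.round(L[:,[0,1]],3).tolist())
s=snap('wrist','w11')
a,b=[cv2.resize(load(n)['img'][190:265,350:430],None,fx=5,fy=5,interpolation=cv2.INTER_CUBIC) for n in ('w10','w11')]
cv2.imwrite('pics/w11c.png',np.hstack([a,b]))
E
```

```text
t15.75 Mz 0.172±0.004 tq6 0.193±0.003 yaw 1.5790 j6 0.1580±0.0000 F [-0.34  1.88  0.6 ] [0.531  0.1476 0.1273]
[[0.176, 0.203], [0.154, 0.2], [0.173, 0.186], [0.171, 0.186], [0.184, 0.192]]
```

View pics/w11c.png

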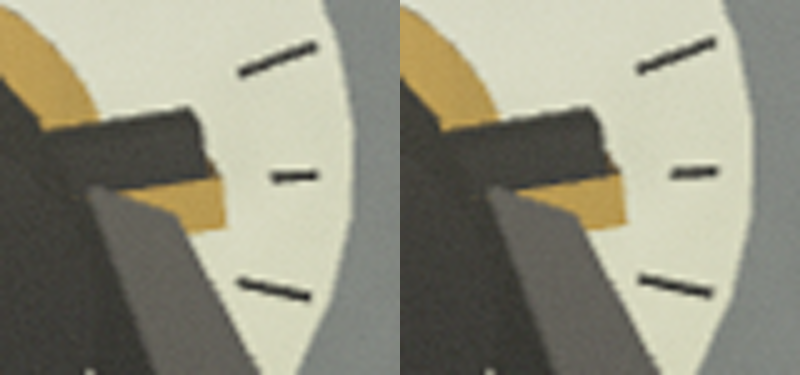

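First contact: torque has risen from 0.083 to 0.19 N m. I'll raise it in 0.001 rad steps.

Emit:
{"api": "drive_tool", "payload": {"series": [[[0,0,0.001,0,0,0,50],[0,0,0.001,0,0,0,50]]]}}

```text
time: 16.05
tool_pos: [0.531, 0.1476, 0.1273]
ee_rot: [3.14, -0.003, 1.578]
wrist_force: [0.1, 1.2, 0.9]
width: 0.0553
```

```bash
python3 - <<'E'
from h import *
L=avg(5); print(np.round(L[:,[0,1]],3).tolist())
E
```

```text
t16.25 Mz 0.267±0.006 tq6 0.254±0.003 yaw 1.5781 j6 0.1589±0.0000 F [-0.17  1.63  0.75] [0.531  0.1476 0.1273]
[[0.268, 0.243], [0.254, 0.25], [0.271, 0.255], [0.252, 0.259], [0.289, 0.264]]
```

Emit:
{"api": "drive_tool", "payload": {"series": [[[0,0,0.001,0,0,0,50],[0,0,0.0015,0,0,0,50]]]}}

```text
time: 16.5
tool_pos: [0.531, 0.1476, 0.1273]
ee_rot: [3.14, -0.003, 1.577]
wrist_force: [-0.4, 1.8, -0.2]
width: 0.0556
```

```bash
python3 - <<'E'
from h import *
L=avg(8); print(np.round(L[:,[0,1]],3).tolist()); st()
E
```

```text
t16.85 Mz 0.344±0.010 tq6 0.332±0.002 yaw 1.5767 j6 0.1603±0.0000 F [-0.03  1.73  0.3 ] [0.531  0.1476 0.1273]
[[0.367, 0.331], [0.31, 0.327], [0.366, 0.324], [0.321, 0.329], [0.298, 0.334], [0.364, 0.336], [0.358, 0.336], [0.368, 0.336]]
t16.90 p [0.531  0.1477 0.1272] rot [ 3.1398 -0.0034  1.5767] F [-0.25  1.77 -0.27] M [0.202 0.222 0.297] w 0.0555 j6 0.1603 tq6 0.337
```

Total is 0.34 N m, so about 0.22 N m (5 N) on the stop, in the middle of the band. Releasing.

Emit:
{"api": "drive_tool", "payload": {"series": [[[0,0,0,0,0,0,60],[0,0,0,0,0,0,63],[0,0,0,0,0,0,70],[0,0,0,0,0,0,80],[0,0,0,0,0,0,95],[0,0,0,0,0,0,95]]]}}

```text
time: 17.5
tool_pos: [0.531, 0.1475, 0.1272]
ee_rot: [3.14, -0.003, 1.576]
wrist_force: [-0.1, -0.6, -0.6]
width: 0.0864
```

```bash
python3 - <<'E'
from h import *
L=avg(3); st()
s=snap('wrist','w12')
a,b=[cv2.resize(load(n)['img'][190:290,315:435],None,fx=3.3,fy=3.3,interpolation=cv2.INTER_CUBIC) for n in ('w11','w12')]
cv2.imwrite('pics/w12c.png',np.hstack([a,b]))
E
```

```text
t17.60 Mz 0.008±0.011 tq6 0.001±0.000 yaw 1.5766 j6 0.1604±0.0000 F [ 0.38 -0.16  0.5 ] [0.531  0.1476 0.1272]
t17.65 p [0.531  0.1476 0.1272] rot [ 3.1398 -0.0034  1.5766] F [-0.22 -0.75 -0.09] M [-0.103  0.025  0.006] w 0.0889 j6 0.1604 tq6 0.000
```

View pics/w12c.png

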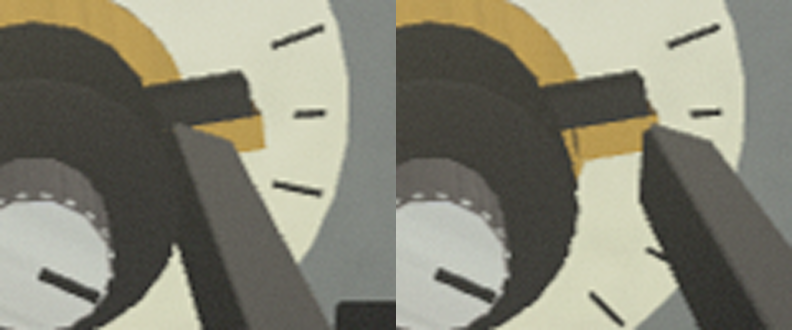

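The lug still rests on the stop, the stop is in place against the ticks, and the inner mark at (70,287) is unchanged. Now lifting off.

Emit:
{"api": "drive_tool", "payload": {"series": [[[0,0,0,0,0,-1,100],[0,0,0,0,0,-3,100],[0,0,0,0,0,-6,100],[0,0,0,0,0,-10,100],[0,0,0,0,0,-14,100],[0,0,0,0,0,-18,100],[0,0,0,0,0,-22,100],[0,0,0,0,0,-23,100],[0,0,0,0,0,-23,60]]]}}

```text
time: 18.6
tool_pos: [0.5312, 0.147, 0.36]
ee_rot: [3.134, -0.004, 1.577]
wrist_force: [0.2, 0.3, -0.2]
width: 0.0888
```

```bash
python3 - <<'E'
from h import *
st(); s=snap('wrist','w13'); W=cloud(s)
m=(W[...,2]>0.18)&(W[...,2]<0.2)&(abs(W[...,1]+.02)<.05)&(abs(W[...,0]-.47)<.06); print(m.sum(), np.nanmedian(W[m],0) if m.any() else '')
rel([.41,-.023,.26],[np.pi,0,1.577]); print(proj(s,[.464,-.023,.176]))
cv2.imwrite('pics/w13c.png',cv2.resize(s['img'][100:250,230:430],None,fx=4,fy=4,interpolation=cv2.INTER_CUBIC))
E
```

```text
t18.60 p [0.5312 0.147  0.36  ] rot [ 3.1344 -0.0042  1.5767] F [ 0.21  0.34 -0.18] M [-0.071  0.035  0.002] w 0.0888 j6 0.1606 tq6 0.000
183 [ 0.46526761 -0.01878171  0.18545219]
t 18.65 rel [ 0.0027 -0.0035 -0.0004] [-16.95 -12.19   9.64]
[[278.44820487 291.10567028]]
```

View pics/w13.png

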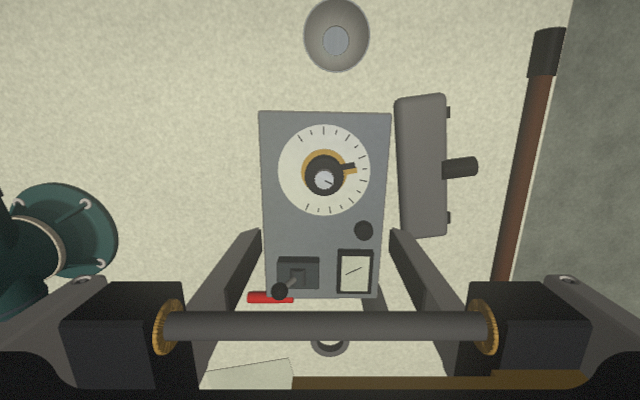

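View pics/w13c.png

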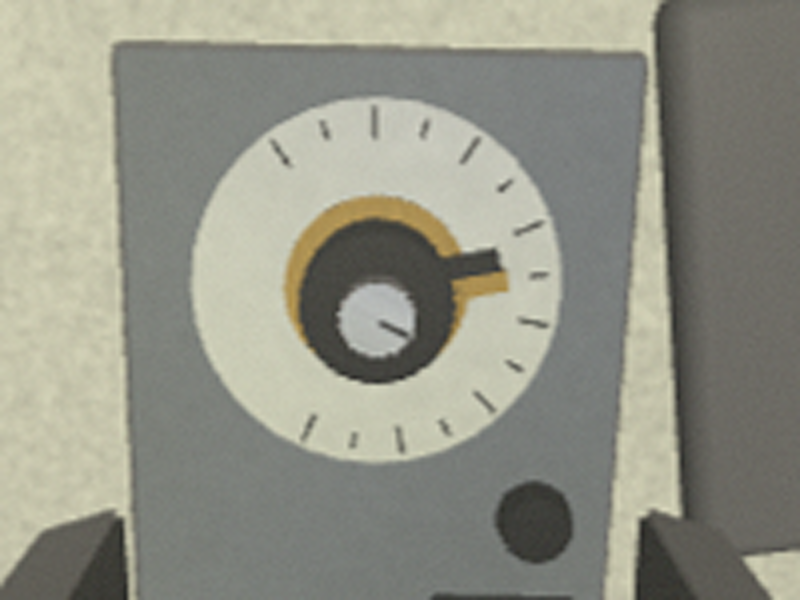

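The lug sits against the stop at (495,270) in the crop and the inner mark is unchanged. The switch ball is at (279,291) in the full image. Moving in front of the ball with the fingers shut.

Emit:
{"api": "drive_tool", "payload": {"series": [[[0,0,0,-2,-2,0,40],[0,0,0,-5,-5,0,20],[0,0,0,-8,-8,0,0],[0,0,0,-11,-10,0,0],[0,0,0,-14,-12.2,1,0],[0.003,-0.0035,0,-17,-12.2,4,0],[0.003,-0.0035,0,-17,-12.2,7,0],[0.003,-0.0035,0,-17,-12.2,9.6,0],[0.003,-0.0035,0,-17,-12.2,9.6,0],[0.003,-0.0035,0,-17,-12.2,9.6,0],[0.003,-0.0035,0,-17,-12.2,9.6,0]]]}}

```text
time: 19.75
tool_pos: [0.4103, -0.0234, 0.2613]
ee_rot: [3.141, 0.0, 1.577]
wrist_force: [0.4, -0.2, 0.8]
width: 0.0009
```

```bash
python3 - <<'E'
from h import *
st(); snap('side','s1'); rel([.41,-.022,.168],[np.pi,0,1.577])
s=snap('wrist','w14')
E
```

```text
t19.75 p [ 0.4103 -0.0234  0.2613] rot [3.1407e+00 2.0000e-04 1.5772e+00] F [ 0.44 -0.17  0.77] M [-0.076  0.137 -0.023] w 0.0009 j6 -0.2014 tq6 -0.000
t 19.8 rel [0.0019 0.0004 0.0002] [ 0.15 -0.07  9.38]
```

View pics/w14.png

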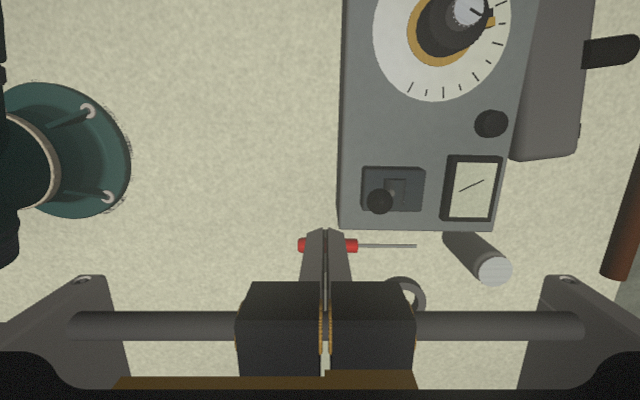

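View pics/s1.png

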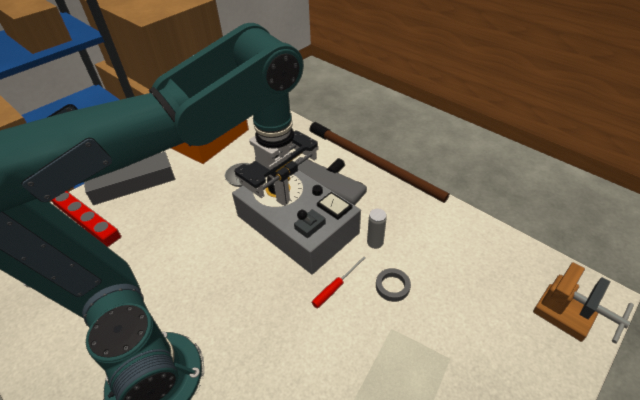

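```bash
python3 - <<'E'
from h import *
s1=load('s1'); print(proj(s1,robot.get_obs()['tool_pos']))
for n,uv in (('w14',(379,201)),('side0',(302,214.5)),('scene0',(264,165))):
    print(n,onplane(load(n),[uv],.176))
W=cloud(load('w14')); m=(W[...,2]>0.166)&(W[...,2]<0.195)&(abs(W[...,1]+.02)<.04)&(abs(W[...,0]-.47)<.04); P=W[m]; print(len(P),P.min(0),P.max(0),np.median(P,0))
E
```

```text
[[283.02687468 202.49279243]]
w14 [[ 0.46460422 -0.02260739  0.176     ]]
side0 [[ 0.46567574 -0.02282105  0.176     ]]
scene0 [[ 0.46445167 -0.02122504  0.176     ]]
539 [ 0.4514821  -0.03390326  0.17212018] [ 0.47670985 -0.00943528  0.18995837] [ 0.46250159 -0.019713    0.18499718]
```

Emit:
{"api": "drive_tool", "payload": {"series": [[[0.002,0,0,0.1,0,4,0],[0.002,0,0,0.1,0,7,0],[0.002,0,0,0.1,0,9,0],[0.002,0,0,0.1,0,9.4,0],[0.002,0,0,0.1,0,9.4,0],[0.002,0,0,0.1,0.5,9.4,0],[0.002,0,0,0.1,1,9.4,0],[0.002,0,0,0.1,2,9.4,0],[0.002,0,0,0.1,3,9.4,0],[0.002,0,0,0.1,4,9.4,0],[0.002,0,0,0.1,5,9.4,0],[0.002,0,0,0.1,6,9.4,0],[0.002,0,0,0.1,6.5,9.4,0],[0.002,0,0,0.1,7,9.4,0],[0.002,0,0,0.1,7,9.4,0]]]}}

```text
time: 21.35
tool_pos: [0.4815, -0.022, 0.1675]
ee_rot: [3.142, 0.0, 1.577]
wrist_force: [-0.6, -0.2, 0.3]
width: 0.001
```

```bash
python3 - <<'E'
from h import *
st(); s=snap('wrist','w15'); cv2.imwrite('pics/w15c.png',cv2.resize(s['img'][80:330,200:500],None,fx=2.4,fy=2.4))
E
```

```text
t21.35 p [ 0.4815 -0.022   0.1675] rot [3.1415e+00 3.0000e-04 1.5773e+00] F [-0.58 -0.16  0.31] M [-0.039  0.084 -0.038] w 0.0010 j6 -0.1696 tq6 0.010
```

View pics/w15c.png

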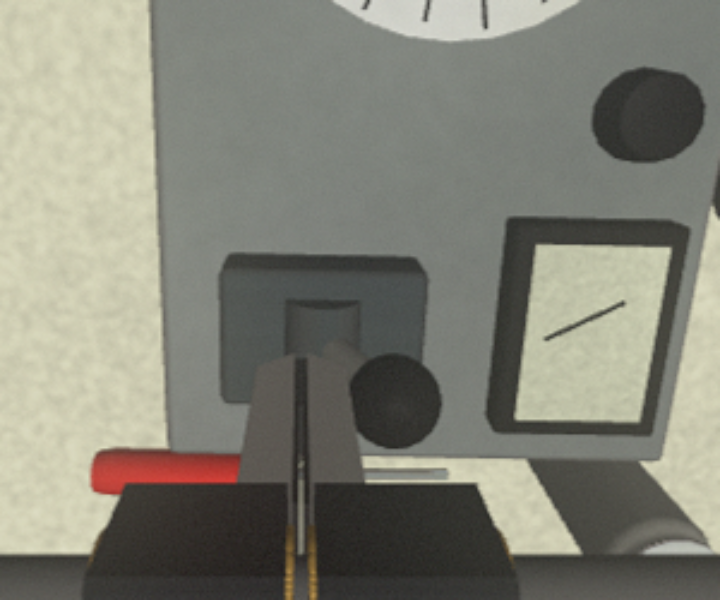

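The ball at (397,400) has passed the pivot to the back side and the fingers are against it. Continuing until the end stop is felt.

Emit:
{"api": "drive_tool", "payload": {"series": [[[0,0,0,0,0.2,0,0],[0,0,0,0,0.4,0,0],[0,0,0,0,0.4,0,0]]]}}

```text
time: 21.7
tool_pos: [0.485, -0.0219, 0.1674]
ee_rot: [-3.141, 0.0, 1.577]
wrist_force: [-0.5, -0.5, -0.7]
width: 0.0006
```

```bash
python3 -c "
from h import *
st()"
```

```text
t21.70 p [ 0.485  -0.0219  0.1674] rot [-3.1411e+00  2.0000e-04  1.5772e+00] F [-0.5  -0.51 -0.73] M [-0.111  0.176 -0.007] w 0.0006 j6 -0.1683 tq6 0.002
```

Emit:
{"api": "drive_tool", "payload": {"series": [[[0,0,0,0,0.1,0,0],[0,0,0,0,0.2,0,0],[0,0,0,0,0.2,0,0]]]}}

```text
time: 22.0
tool_pos: [0.4869, -0.0219, 0.1672]
ee_rot: [-3.141, 0.0, 1.577]
wrist_force: [-1.4, 0.1, -0.9]
width: 0.0005
```

```bash
python3 -c "
from h import *
st()"
```

```text
t22.00 p [ 0.4869 -0.0219  0.1672] rot [-3.1407e+00  1.0000e-04  1.5772e+00] F [-1.39  0.12 -0.86] M [-0.098  0.327 -0.026] w 0.0005 j6 -0.1675 tq6 0.000
```

Emit:
{"api": "drive_tool", "payload": {"series": [[[0,0,0,0,0.1,0,0],[0,0,0,0,0.2,0,0],[0,0,0,0,0.2,0,0]]]}}

```text
time: 22.3
tool_pos: [0.4878, -0.0218, 0.167]
ee_rot: [-3.138, 0.0, 1.577]
wrist_force: [-4.7, -0.6, 0.8]
width: 0.0004
```

```bash
python3 -c "
from h import *
st()"
```

```text
t22.30 p [ 0.4878 -0.0218  0.167 ] rot [-3.1375  0.      1.5772] F [-4.73 -0.61  0.77] M [-0.133  1.065 -0.019] w 0.0004 j6 -0.1669 tq6 -0.002
```

Emit:
{"api": "drive_tool", "payload": {"series": [[[0,0,0,0,0.1,0,0],[0,0,0,0,0.2,0,0],[0,0,0,0,0.2,0,0]]]}}

```text
time: 22.6
tool_pos: [0.4878, -0.0219, 0.167]
ee_rot: [-3.133, 0.0, 1.577]
wrist_force: [-7.9, 0.4, 2.6]
width: 0.0004
```

```bash
python3 - <<'E'
from h import *
st(); s=snap('wrist','w16'); cv2.imwrite('pics/w16c.png',cv2.resize(s['img'][80:330,200:500],None,fx=2.4,fy=2.4))
E
```

```text
t22.60 p [ 0.4878 -0.0219  0.167 ] rot [-3.1327e+00  1.0000e-04  1.5770e+00] F [-7.95  0.36  2.62] M [-0.143  1.538  0.002] w 0.0004 j6 -0.1661 tq6 -0.003
```

View pics/w16c.png

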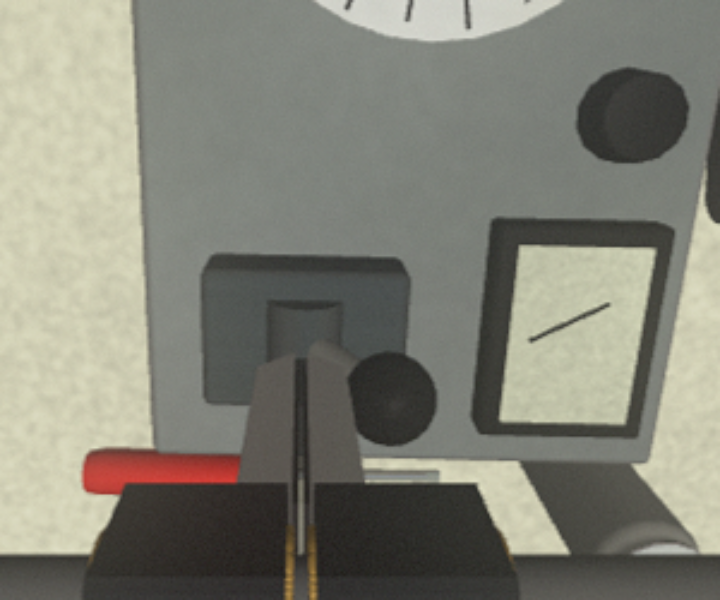

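The tool stopped advancing at 8 N, and the position matches the predicted end of travel. Backing off and lifting clear.

Emit:
{"api": "drive_tool", "payload": {"series": [[[0,0,0,0,-0.5,0,0],[0,0,0,0,-1.5,0,0],[0,0,0,0,-3,0,0],[0,0,0,0,-5,0,0],[0.009,0,0,0,-6,-2,0],[0.009,0,0,0,-7,-6,0],[0.009,0,0,2,-6,-10,0],[0.009,0,0,5,-4,-14,0],[0.009,0,0,8,-2,-18,0],[0.009,0,0,11,0,-20,0],[0.009,0,0,11,0,-20,0],[0.009,0,0,11,0,-20,0],[0.009,0,0,11,0,-20,0],[0.009,0,0,11,0,-20,0]]]}}

```text
time: 24.05
tool_pos: [0.488, 0.0872, 0.3661]
ee_rot: [-3.122, 0.0, 1.576]
wrist_force: [-0.0, 0.6, 1.2]
width: 0.0003
```

```bash
python3 - <<'E'
from h import *
st(); s=snap('wrist','w17'); s2=snap('scene','sc2'); d=snap('side','s2')
cv2.imwrite('pics/sc2c.png',np.hstack([cv2.resize(s2['img'][110:260,220:420],None,fx=2,fy=2),cv2.resize(d['img'][140:290,200:400],None,fx=2,fy=2)]))
# wrist angles; ball
A=np.array([.531,.1466]); print(proj(s,[A[0],A[1],.121]))
W=cloud(s); m=(W[...,2]>0.17)&(W[...,2]<0.195)&(abs(W[...,1]+.02)<.03)&(abs(W[...,0]-.5)<.05)
if m.any(): P=W[m]; print('ball',P.min(0),P.max(0))
E
```

```text
t24.05 p [0.488  0.0872 0.3661] rot [-3.1222e+00  4.0000e-04  1.5756e+00] F [-0.01  0.57  1.22] M [-0.137  0.065  0.024] w 0.0003 j6 0.0574 tq6 -0.004
[[357.28805897 131.76048124]]
ball [ 0.5152735  -0.03028946  0.17477077] [ 0.52444915 -0.01044146  0.1877726 ]
```

View pics/w17.png

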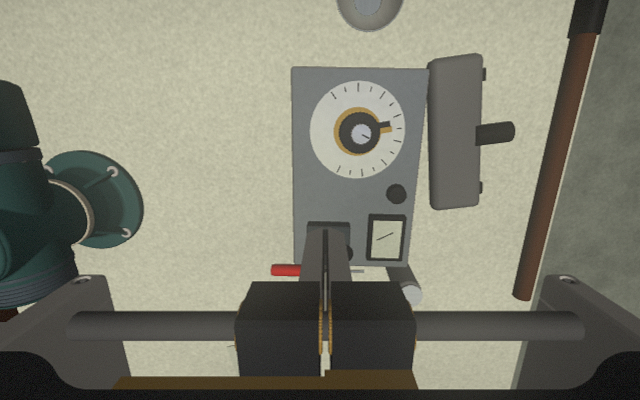

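View pics/sc2c.png

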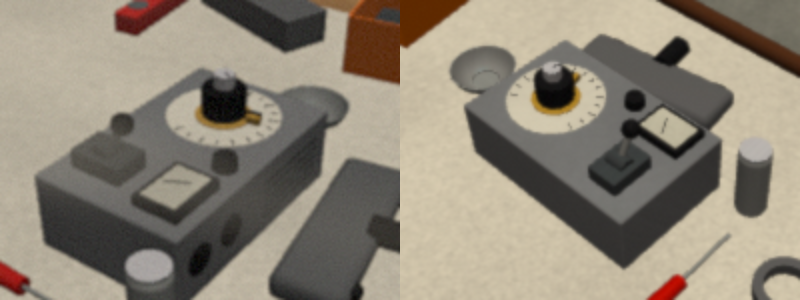

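```bash
python3 - <<'E'
from h import *
d=load('s2'); th=0.5
print('expected on ball side',proj(d,[.5125,-.0225,.176]))
g=cv2.cvtColor(d['img'],cv2.COLOR_BGR2GRAY)[190:222,300:332]; m=(g<35).astype(np.uint8); k,l,s,c=cv2.connectedComponentsWithStats(m); print([(s[i,4],(c[i]+[300,190]).round(1)) for i in range(1,k) if s[i,4]>15])
s=load('w17'); cv2.imwrite('pics/w17c.png',cv2.resize(s['img'][75:185,303:413],None,fx=5,fy=5,interpolation=cv2.INTER_CUBIC))
E
```

```text
expected on ball side [[314.79742438 204.30764677]]
[(np.int32(43), array([317. , 191.9])), (np.int32(110), array([319.6, 206.3]))]
```

View pics/w17c.png

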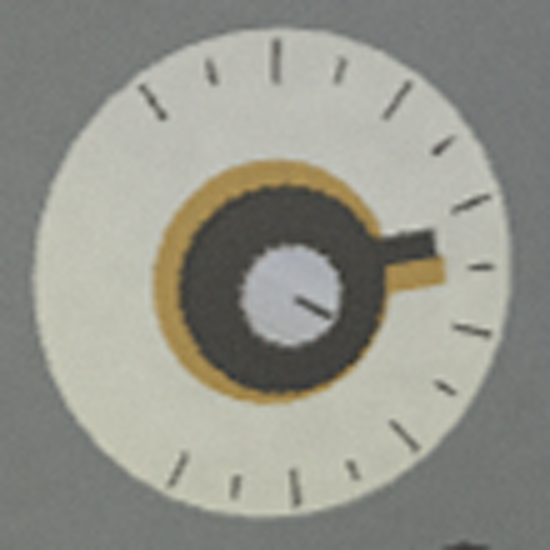

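```bash
python3 - <<'E'
from h import *
def mark(n,box):
    s=load(n); x0,y0,x1,y1=box; g=cv2.cvtColor(s['img'],cv2.COLOR_BGR2GRAY).astype(float)
    W=cloud(s); v,u=np.mgrid[:400,:640]
    uv=np.stack([u,v],-1).reshape(-1,2).astype(float); q=onplane(s,uv,.1695)[:,:2]-[.5308,.1465]
    r=np.hypot(*q.T).reshape(400,640); m=(r<11.5e-3); med=np.median(g[m]); w=np.where(m,np.clip(med-g-25,0,None),0).ravel()
    c=(q*w[:,None]).sum(0)/w.sum(); d=q-c; C=(d*w[:,None]).T@d/w.sum(); e=np.linalg.eigh(C)[1][:,1]; e*=np.sign(e@c)
    print(n,np.arctan2(e[1],e[0]),c,np.arctan2(c[1],c[0]))
for n in('w1','w13','w17'): mark(n,(0,0,0,0))
E
```

```text
w1 -0.4656776001938355 [ 0.00618358 -0.00291397] -0.44037821318937836
w13 -0.4328459649579538 [ 0.00611874 -0.00289878] -0.4424317510482733
w17 -0.47343545435819734 [ 0.00633272 -0.00295705] -0.43685774609227973
```

The inner mark is unchanged to within about 0.01 rad. Handing in.

```bash
python3 -c "
from h import *
robot.close_job(); st()"
```

```text
the job is handed in; nothing more can be done
the job is handed in; nothing more can be done
```

The ring's lug now rests lightly against the brass stop, and the output switch is pushed fully over to the back. I handed the job in at about 24 s of the 72 s allowed.

- **Ring:** I turned it about 1.34 rad clockwise, slowing to tiny steps near the end until I felt contact. The torque settled at about 0.34 N m, against 0.08–0.12 N m when turning freely. That leaves about 0.22 N m on the stop, or roughly 5 N. I let go after that; the pictures showed the lug still against the stop and the stop in its original place against the dial ticks.
- **Inner knob:** its mark reads −0.440 rad before and −0.437 rad after, which is the same within measuring error.
- **Switch:** I pushed the ball until it stopped moving at about 8 N, where the end of travel was expected. In the side view the ball stayed at the back after I withdrew. A pixel check put it about 5 px from the calculated spot, on the far side, so I don't read that as falling short.
- **Other items:** the last pictures show them where they were, by eye only. The robot was clear of everything at hand-in.

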